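Show the salt shaker's pierced top to the inspection camera

TASK

Take the salt shaker (the shorter one, with a round pierced top) out of the wire rack and hold it up level in front of the small camera on the gooseneck stand, its pierced top facing the lens squarely and centred on it, about 8 cm away, so that the holes can be checked. Keep clear of the camera, leave the spice jar in the rack and the egg timer and garlic beside it where they are, and finish while still holding the shaker there, motionless.

Things in the scene. Friction and masses are not known exactly. Their poses are not given: they have to be found in the camera images.
- shaker_center (a point): the salt shaker: clear and white, 44 mm in diameter (34 mm at the pierced end), 90 mm long, 0.07 to 0.14 kg, lying almost level in one of the rack's two troughs. This point is the middle of its length, on its axis, about 45 mm above the work surface at the start. Its z axis runs along the shaker towards the pierced top; the flat foot is the other end.
- shaker_top (a point): the middle of the shaker's pierced top end, 45 mm from shaker_center along its z axis
- jar_center (a point): the spice jar, 42 mm in diameter, 106 mm long, lying in the other trough the same way round; this point is the middle of its length, on its axis. To be left alone. Either trough may hold either thing.
- rack: fixed wire rack on a wooden foot 176 x 126 x 8 mm; origin under the foot's middle. Two V troughs along its y axis at x = -42 and +42 mm, each borne by two 6 mm wires at y = -21 and +35 mm (peaks 46 mm high); between these wires the things lie free, with nothing beside or under them down to the foot. End-stop bars, 37 mm high, at y = -59, +59 mm. The shaker's top points to -y.
- lens (a point): middle of the front of the camera's lens, 140 mm above the work surface. The camera looks level along the -x axis of this frame (towards the robot's side). The white head, 38 mm in diameter and 50 mm long, lies behind it.
- cam: the fixed inspection camera on its gooseneck stand; origin under the middle of its round foot (72 mm in diameter), 60 mm behind the lens. Same axes as the lens. A wall cabinet hangs over the back of the worktop, 0.46 m above it: keep the wrist low and forward there.
- timer: egg timer, 63 mm wide, 67 mm high, standing on the worktop; origin under its middle. To be left alone.
- garlic: bulb of garlic, 50 mm wide, 51 mm high, on the worktop; origin under its middle. To be left alone.
- shaker: the salt shaker itself; origin at the middle of its flat foot, 45 mm from shaker_center; z axis towards the pierced top
Mind the look-alikes: they are no part of the job. What is shaped like the shaker but orange or purple is not meant.

How it is judged:
By the outcome, as a careful person would: the job done as asked, in the order asked, and still so for the second after the job is handed in, while the arm keeps its last pose, push and grip.
It also fails if it takes over 38 s, if anything falls off the work surface, if the arm or the gripper's body presses on something with over 40 N, if the wrist force passes 120 N, or if a joint passes its speed limit or range.

ROBOT

A 6-joint arm with a two-finger parallel gripper is mounted at the origin on a cart in front of the work surface, level with it; the furniture and walls round the work are solid. World frame = base frame: x ahead of the robot, y to its left, z up, the work surface at z = 0. Lengths are in mm, angles in rad, forces in N, time in s.
With the tool pointing down it reaches from about 400 to 925 mm from the base axis. Payload 12.5 kg.
Tool frame: the origin (TCP) lies midway between the tips of the shut fingers; the grasp point (between the pads) lies 19 mm behind it; z points along the fingers, y is the line along which they close (so a half turn about z gives the same grasp; the last joint's range is limited). The gripper opens to 95 mm and grips with 3 to 60 N. Pads are 20 mm wide; open, the fingers measure 119 mm over their backs; the gripper's body (75 mm by 180 mm) begins 59 mm behind the grasp point.
Start: joints at [-1.364, 0.491, 1.559, -0, 1.092, -0.106], TCP at [192.351, -594.683, 214.661] pointing down, gripper open.
Joint ranges: [-3.1, 3.1], [-0.84, 2.19], [0.05, 2.79], [-1.13, 4.28], [0.06, 2.93], [-2.69, 2.69]. Speed limits (rad/s): [2.22, 2.22, 2.79, 3.14, 3.14, 3.14].

INTERFACE

Orientations are given as [roll, pitch, yaw] about the fixed x, y, z axes, in that order (R = Rz(yaw) Ry(pitch) Rx(roll)).
In Python, from cell import env gives the robot as it stands.
- The arm moves only by the tool arm_command, never from a script. Its argument "targets" is a list of rows, each a list of 5 numbers: the shift along the tool's x, y, z in mm, then the turn about the tool's z in degrees, then the opening, from 0 (shut) to 1 (fully open). In form: [[tx, ty, tz, roll, fingers], ...]. A call has 1 to 5 rows; each row is the pose to reach, as a shift and turn from the pose commanded when the call began, along the tool's axes at that moment; what a row does not reach only later rows make up. A row lasts 1/10 s, in which the tool goes at most 50 mm and 8.59 degrees, less where a joint would pass 70% of its speed; a pose out of reach is approached as far as the arm can. A call with a gripper value outside its range is refused whole. The fingers move at their own pace and stop on an object; the grip force is fixed at half the most. Time passes only in rows, so rows that repeat a pose let the fingers close. It gives the time, the measured TCP pose, the force, the opening and the grip force at its end, in the units of the state.
- env.state(): the state, without advancing time (a new reading comes with each control period).
- env.read_camera(name): name is "side" or "top"; returns a dict with "frame" (420x560x3 uint8, red, green, blue), "vertical_fov" (degrees; the focal length in pixels is half the picture's height over the tangent of half this angle, whatever the lens; pixels are square), "cx", "cy" (the principal point, pixels), "k1" (the pictures are not rectified: a ray, as slopes to the right and down, at radius r is drawn at 1 + k1 r^2 times it, then the intrinsics apply), "world_from_camera" (4x4, takes a point from camera to world coordinates). Camera axes: x right, y down, z forward; pixel columns grow to the right and rows downward; lengths in mm; the calibration is good to about 2 mm. A picture is of the moment at which its call begins. There is no depth.
- env.job_done(): hands the job in; it is judged then, once.
The state is a dict: "t": time; "joints": joint angles; "qvel": joint speeds; "tau": joint torques, N m; "eef_pos": TCP position; "tcp_rot": TCP orientation; "ft_force": force on the tool from outside, world axes, zero at the start; "moment": the same for the moment, N m; "opening": opening from 0.0 (shut) to 1.0 (fully open); "grip_force": force on a finger pad.
Only numpy, scipy, OpenCV 4.12 (cv2) and the standard library are available. Lean on these libraries where they do the work, as an engineer would, in place of code of your own. Each camera call takes 0.05 s, during which the arm holds its last target. There are 200 camera calls.

## Working session

There is one attempt and no reset: what is moved stays moved. The work goes in short steps, Python scripts to look and compute and a tool call to move; the robot and the scene stay as the last step left them, time stands still between calls to the robot, and variables do not carry over. Pictures are saved under pics/ and viewed, at most 10 in all, crops included, and the job is handed in when it is done.

Besides the shell and the picture viewer there is one more tool, called after "Call:" as a command line: name --pt "numbers of a row" for each row, then --argument value for the rest. arm_command: Moves the arm, as the interface text tells. Its arguments: {"type":"object","properties":{"targets":{"type":"array","items":{"type":"array","items":{"type":"number"}}}},"required":["targets"]}

```bash
ls; mkdir -p pics
python3 - <<'E'
from cell import env
import cv2
for n in("side","top"):
    c=env.read_camera(n); cv2.imwrite(f"pics/{n}0.png",c["frame"][:,:,::-1]); print(n,c["vertical_fov"],c["cx"],c["cy"],c["k1"],c["world_from_camera"].round(3).tolist() if hasattr(c["world_from_camera"],'round') else c["world_from_camera"])
print(env.state())
E
```

```text
pics
side 46.90942708225907 295.07254004309453 213.23739943059405 -0.03592248029211735 [[-0.991, -0.059, 0.117, 409.771], [-0.131, 0.494, -0.86, 604.773], [-0.007, -0.868, -0.497, 630.452], [0.0, 0.0, 0.0, 1.0]]
top 49.11017838959472 284.053208931286 214.3408260580345 0.018684534959209166 [[0.014, -0.99, 0.143, 415.26], [-1.0, -0.017, -0.019, -260.572], [0.021, -0.143, -0.99, 1066.832], [0.0, 0.0, 0.0, 1.0]]
{'t': 0.1, 'joints': array([-1.36359617e+00,  4.91488403e-01,  1.55938862e+00,  2.06133028e-05,
        1.09169332e+00, -1.05573374e-01]), 'qvel': array([ 0.00067876, -0.00144303, -0.00220005,  0.00087397, -0.00176448,
        0.00072851]), 'tau': array([ 2.79774787e-03, -6.13622904e+01, -2.58605307e+01,  6.94000209e-02,
        4.69980575e-02, -6.46603053e-05]), 'eef_pos': array([ 192.30994893, -594.45441099,  214.12690102]), 'tcp_rot': array([-3.14062233e+00, -1.21208505e-04,  3.12763958e-01]), 'ft_force': array([-0.46902232,  0.36079838,  0.13285143]), 'moment': array([-0.01730905, -0.01390468,  0.0633154 ]), 'grip_force': 0.0, 'opening': 1.0002193958468575}
```

View pics/side0.png

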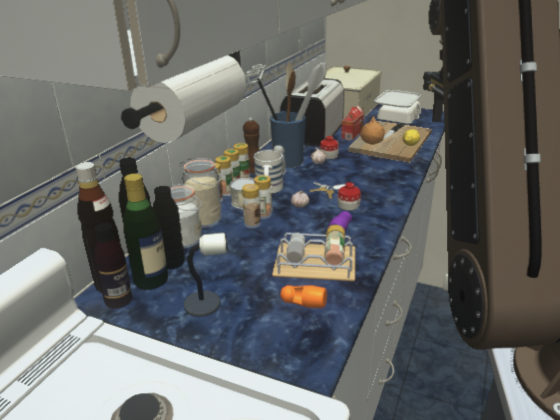

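View pics/top0.png

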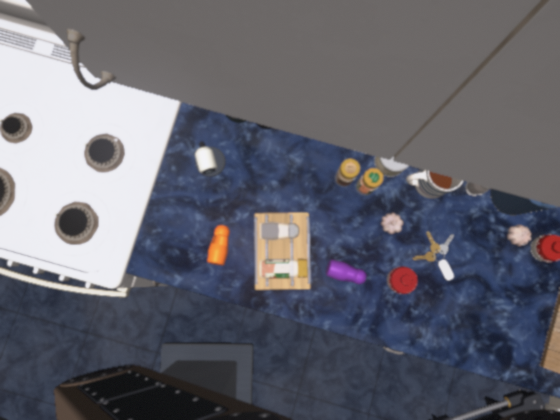

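Candidates: the clear/white thing in the rack (side 296,248; top 281,231), the jar with the label and yellow-brown end (side 335,247; top 284,268), the orange look-alike (top 218,244), the purple one (top 347,272). I choose the clear/white one and check it in a crop.

Run:
```python
import cv2,numpy as np
a=cv2.imread("pics/top0.png")[135:300,180:330]; b=cv2.imread("pics/side0.png")[215:315,180:365]
a=cv2.resize(a,None,fx=3.4,fy=3.4,interpolation=2);a=cv2.resize(a,(340,374),interpolation=2)
b=cv2.resize(b,(444,240),interpolation=2)
a=cv2.imread("pics/top0.png")[200:300,240:325]; a=cv2.resize(a,(391,460),interpolation=2)
b=cv2.imread("pics/side0.png")[220:290,265:365]; b=cv2.resize(b,(400,280),interpolation=2)
o=np.zeros((460,800,3),np.uint8);o[:,:391]=a;o[:280,400:]=b
cv2.imwrite("pics/crop0.png",o)
```

```text
(no output)
```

View pics/crop0.png

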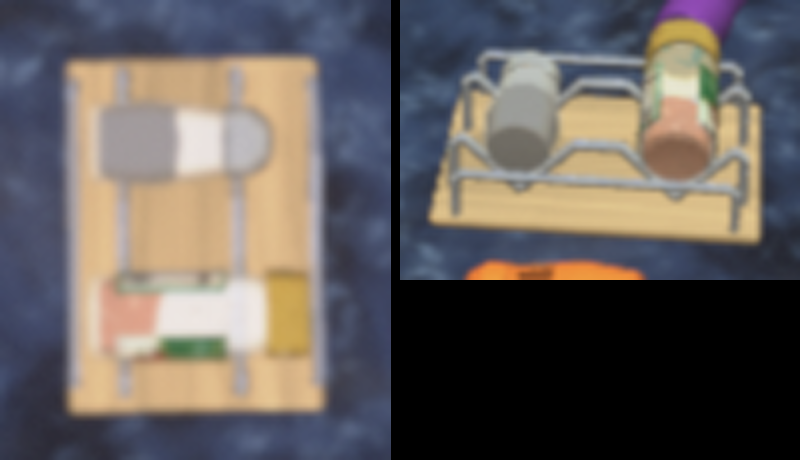

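The crop confirms it: the upper one in top view is clear/white, tapered, with a round grey pierced top at right (≈top pixel 299,230) and foot at ≈(261,231); the other is the labelled jar with yellow cap. Now measure.

```bash
cat > h.py <<'E'
import cv2,numpy as np
from cell import env
def ray(c,p):
    f=c["frame"].shape[0]/2/np.tan(np.radians(c["vertical_fov"])/2)
    K=np.array([[f,0,c["cx"]],[0,f,c["cy"]],[0,0,1.]])
    s=cv2.undistortPoints(np.array([[p]],float),K,np.array([c["k1"],0,0,0.]))[0,0]
    T=np.array(c["world_from_camera"]); d=T[:3,:3]@[s[0],s[1],1]
    return T[:3,3],d/np.linalg.norm(d)
def onz(c,p,z):
    o,d=ray(c,p); return o+d*(z-o[2])/d[2]
def tri(c1,p1,c2,p2):
    o,d=ray(c1,p1);q,e=ray(c2,p2)
    s,t=np.linalg.lstsq(np.c_[d,-e],q-o,rcond=None)[0]
    a,b=o+s*d,q+t*e; return (a+b)/2,np.linalg.norm(a-b)
E
python3 - <<'E'
from h import *
np.set_printoptions(precision=1,suppress=True)
t=env.read_camera("top");s=env.read_camera("side")
hsv=cv2.cvtColor(t["frame"],cv2.COLOR_RGB2HSV)
m=cv2.inRange(hsv,(8,60,110),(28,200,255)); r=np.zeros_like(m);r[200:300,240:325]=m[200:300,240:325]
P=cv2.findNonZero(r); b=cv2.minAreaRect(P); print("rack",b)
box=cv2.boxPoints(b); w=np.array([onz(t,p,8) for p in box]);print(w,w.mean(0),np.linalg.norm(w-np.roll(w,-1,0),axis=1))
for n,p in dict(foot=(261,231),top=(298.7,230.2)).items(): print(n,onz(t,p,45))
# camera head
for n,c,roi in(("top",t,(135,180,185,225)),("side",s,(225,265,190,240))):
    g=cv2.cvtColor(c["frame"],cv2.COLOR_RGB2HSV); a=cv2.inRange(g,(0,0,150),(180,60,255)); q=np.zeros_like(a);y0,y1,x0,x1=roi;q[y0:y1,x0:x1]=a[y0:y1,x0:x1]
    P=cv2.findNonZero(q);b=cv2.minAreaRect(P);print(n,len(P),b,cv2.boxPoints(b).tolist())
A=cv2.resize(t["frame"][135:185,180:235],(440,400),interpolation=2);B=cv2.resize(s["frame"][225:320,175:240],(274,400),interpolation=2)
cv2.imwrite("pics/cam0.png",np.hstack([A,B])[:,:,::-1])
E
```

```text
rack ((282.0, 251.0), (76.0, 56.0), 90.0)
[[ 570.4 -210.9    8. ]
 [ 572.7 -341.3    8. ]
 [ 397.8 -342.4    8. ]
 [ 396.  -215.     8. ]] [ 484.2 -277.4    8. ] [130.4 174.9 127.3 174.4]
foot [ 524.6 -229.2   45. ]
top [ 527.8 -313.4   45. ]
top 375 ((204.36793518066406, 158.03775024414062), (23.076570510864258, 17.44478988647461), 74.05460357666016) [[192.8113250732422, 149.33963012695312], [209.5849151611328, 144.54718017578125], [215.92454528808594, 166.73587036132812], [199.1509552001953, 171.5283203125]]
side 401 ((212.0, 241.0), (16.0, 26.0), 90.0) [[199.0, 233.0], [225.0, 233.0], [225.0, 249.0], [199.0, 249.0]]
```

View pics/cam0.png

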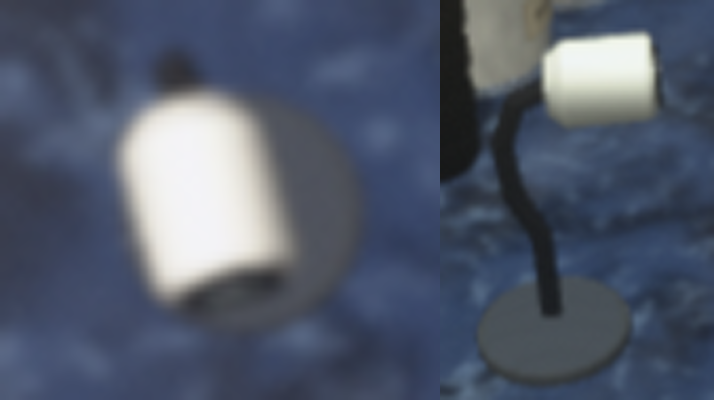

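Run:
```python
from h import *
np.set_printoptions(precision=1,suppress=True)
t=env.read_camera("top");s=env.read_camera("side")
L=onz(t,(209.7,170.8),140);print("lens top",L,"tri",tri(t,(209.7,170.8),s,(226.3,242.3)))
back=onz(t,(203.2,147.2),150);print("back",back)
# head axis from side edges of white outline (top silhouette lines z~140)
a=[onz(t,(180+x/8,135+y/8),140) for x,y in((120,155),(158,300),(262,125),(295,255))]
print(a,[np.degrees(np.arctan2(*(p-q)[1::-1])) for p,q in((a[0],a[1]),(a[2],a[3]))])
F1=onz(t,(209.6,160.6),4);F2=onz(s,(202.3,302.9),4);print("foot",F1,F2,L-F1,L-F2)
# side foot mask ellipse
g=cv2.cvtColor(s["frame"],cv2.COLOR_RGB2HSV);m=cv2.inRange(g,(0,0,40),(180,90,120));q=np.zeros_like(m);q[288:318,183:222]=m[288:318,183:222]
e=cv2.fitEllipse(cv2.convexHull(cv2.findNonZero(q)));print(e,onz(s,e[0],4))
# rack angle: contour edges
hsv=cv2.cvtColor(t["frame"],cv2.COLOR_RGB2HSV);m=cv2.inRange(hsv,(8,60,110),(28,200,255))
def line(P):
    W=np.array([onz(t,p,8)[:2] for p in P]);v=cv2.fitLine(W.astype(np.float32),2,0,.01,.01).ravel();return np.degrees(np.arctan2(v[1],v[0])),v[2:]
rows=range(217,285);print("left",line([(240+np.argmax(m[r,240:325]>0)-.5,r) for r in rows]),"right",line([(324-np.argmax(m[r,240:325][::-1]>0)+.5,r) for r in rows]))
cols=range(258,306);print("up",line([(c,200+np.argmax(m[200:300,c]>0)-.5) for c in cols]),"dn",line([(c,299-np.argmax(m[200:300,c][::-1]>0)+.5) for c in cols]))
```

```text
lens top [ 637.2 -124.   140. ] tri (array([ 637.9, -123.7,  137.9]), np.float64(0.4566455169522157))
back [ 684.  -110.4  150. ]
[array([671.3, -92.5, 140. ]), array([ 633.2, -103.8,  140. ]), array([ 680.1, -128.7,  140. ]), array([ 645.8, -138.4,  140. ])] [np.float64(16.4945798852982), np.float64(15.785275069102992)]
foot [ 694.5 -102.8    4. ] [ 692.3 -103.2    4. ] [-57.3 -21.2 136. ] [-55.1 -20.8 136. ]
((200.3215789794922, 304.10516357421875), (27.403745651245117, 41.0906867980957), 69.70858001708984) [695.1 -99.2   4. ]
left (np.float32(2.261566), array([ 483.7, -219.5], dtype=float32)) right (np.float32(1.846802), array([ 485.5, -334.6], dtype=float32))
up (np.float32(-88.99793), array([ 572.7, -274.8], dtype=float32)) dn (np.float32(-87.544876), array([ 396.6, -277.5], dtype=float32))
```

Call:
arm_command --pt "420 -214 30 -74 0.7" --pt "420 -214 30 -74 0.7" --pt "420 -214 30 -74 0.7" --pt "420 -214 30 -74 0.7" --pt "420 -214 30 -74 0.7"

```text
t: 0.8
eef_pos: [370.1, -417.0, 198.8]
tcp_rot: [3.141, 0.0, 1.069]
ft_force: [-0.5, -0.8, 0.7]
opening: 0.706
grip_force: 0.0
```

```bash
cat >> h.py <<'E'
def togo(P,yaw):
    "tool-frame shift (mm) and roll (deg) from the measured pose to world TCP P, yaw deg"
    from scipy.spatial.transform import Rotation as R
    s=env.state(); Rt=R.from_euler("xyz",s["tcp_rot"]); y=np.degrees(s["tcp_rot"][2])
    print("t %.2f"%s["t"],"pos",s["eef_pos"].round(1),"rpy",np.degrees(s["tcp_rot"]).round(1),"F",s["ft_force"].round(1),"open %.3f grip %.1f"%(s["opening"],s["grip_force"]),"q",s["joints"].round(2))
    print("go",(Rt.inv().apply(np.array(P)-s["eef_pos"])).round(1),"roll %.1f"%-((yaw-y+180)%360-180))
E
python3 - <<'E'
from h import *
togo([526,-261.5,150],92)
E
```

```text
t 0.80 pos [ 370.1 -417.   198.8] rpy [180.    0.   61.2] F [-0.5 -0.8  0.7] open 0.706 grip 0.0 q [-0.96  0.41  1.75 -0.    0.98 -0.46]
go [211.3  61.8  48.7] roll -30.8
```

Call:
arm_command --pt "211 62 49 -31 0.7" --pt "211 62 49 -31 0.7" --pt "211 62 49 -31 0.7" --pt "211 62 49 -31 0.7" --pt "211 62 49 -31 0.7"

```text
t: 1.3
eef_pos: [527.7, -261.4, 148.8]
tcp_rot: [-3.141, -0.001, 1.609]
ft_force: [-0.2, -0.3, -0.1]
opening: 0.699
grip_force: 0.0
```

Call:
arm_command --pt "0 0 0 0 0.7" --pt "0 0 0 0 0.7"

```text
t: 1.5
eef_pos: [525.8, -264.1, 149.6]
tcp_rot: [-3.141, 0.0, 1.605]
ft_force: [0.2, -0.3, -0.4]
opening: 0.7
grip_force: 0.0
```

Run:
```python
from h import *
togo([526,-261.5,26],92)
for n in("top","side"):
    c=env.read_camera(n)
    if n=="top": A=cv2.resize(c["frame"][190:310,210:350],(400,343),interpolation=2)
    else: B=cv2.resize(c["frame"][170:290,250:390],(400,343),interpolation=2)
cv2.imwrite("pics/above.png",np.hstack([A,B])[:,:,::-1])
```

```text
t 1.50 pos [ 525.8 -264.1  149.6] rpy [-180.    0.   92.] F [ 0.2 -0.3 -0.4] open 0.700 grip 0.0 q [-0.58  0.51  1.72 -0.    0.91 -0.61]
go [  2.6   0.3 123.6] roll -0.0
```

View pics/above.png

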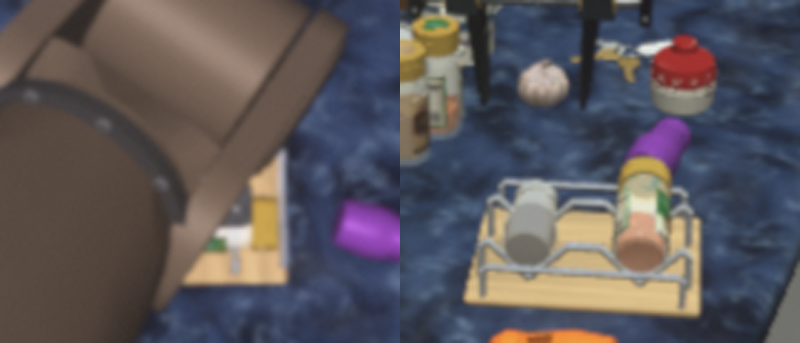

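Side view shows the open fingers (crop columns 485 and 587) straddling the shaker's line (≈530). Descend part way and check.

Call:
arm_command --pt "2.5 0 40 0 0.7" --pt "2.5 0 75 0 0.7" --pt "2.5 0 75 0 0.7" --pt "2.5 0 75 0 0.7"

```text
t: 2.0
eef_pos: [525.4, -262.8, 75.5]
tcp_rot: [-3.141, -0.0, 1.602]
ft_force: [-0.1, -0.0, 0.2]
opening: 0.699
grip_force: 0.0
```

Run:
```python
from h import *
togo([526,-261.5,26],92)
c=env.read_camera("side")
cv2.imwrite("pics/near.png",cv2.resize(c["frame"][195:290,255:375],(720,570),interpolation=2)[:,:,::-1])
```

```text
t 2.00 pos [ 525.4 -262.8   75.5] rpy [-180.    -0.    91.8] F [-0.1 -0.   0.2] open 0.699 grip 0.0 q [-0.58  0.61  1.78 -0.    0.75 -0.61]
go [ 1.3  0.6 49.5] roll -0.2
```

View pics/near.png

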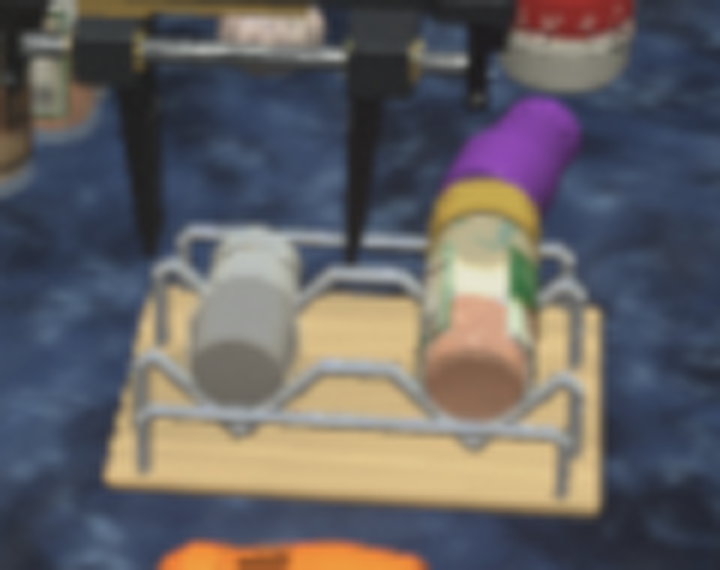

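Fingers (columns 150 and 352) straddle the shaker (195–298), clear of the jar (425). Descend and close.

Call:
arm_command --pt "1 0 30 0 0.7" --pt "1 0 49.5 0 0.7" --pt "1 0 49.5 0 0.7" --pt "1 0 49.5 0 0.7" --pt "1 0 49.5 0 0.7"

```text
t: 2.55
eef_pos: [526.5, -261.4, 27.1]
tcp_rot: [3.139, 0.002, 1.604]
ft_force: [-0.2, 0.8, 1.2]
opening: 0.704
grip_force: 0.0
```

Call:
arm_command --pt "0 0 0 0 0.5" --pt "0 0 0 0 0.4" --pt "0 0 0 0 0.3" --pt "0 0 0 0 0.3" --pt "0 0 0 0 0.3"

```text
t: 3.05
eef_pos: [527.2, -261.3, 26.1]
tcp_rot: [3.138, 0.002, 1.604]
ft_force: [5.1, -0.0, 4.3]
opening: 0.431
grip_force: 30.0
```

Run:
```python
from h import *
togo([526,-261.5,26],92)
```

```text
t 3.05 pos [ 527.2 -261.3   26.1] rpy [1.798e+02 1.000e-01 9.190e+01] F [ 5.1 -0.   4.3] open 0.431 grip 30.0 q [-0.57  0.68  1.81  0.    0.64 -0.61]
go [-0.1 -1.2  0.1] roll -0.1
```

Gripped (30 N, opening ≈41 mm). Lift.

Call:
arm_command --pt "0 0 -10 0 0.3" --pt "0 0 -25 0 0.3" --pt "0 0 -45 0 0.3" --pt "0 0 -70 0 0.3" --pt "0 0 -95 0 0.3"

```text
t: 3.55
eef_pos: [525.2, -260.6, 121.3]
tcp_rot: [-3.14, -0.001, 1.604]
ft_force: [0.3, 0.1, -1.1]
opening: 0.432
grip_force: 30.0
```

Call:
arm_command --pt "0 0 -25 0 0.3" --pt "0 0 -25 0 0.3" --pt "0 0 -25 0 0.3"

```text
t: 3.85
eef_pos: [525.4, -260.7, 145.4]
tcp_rot: [3.142, 0.0, 1.604]
ft_force: [0.6, -0.8, -2.1]
opening: 0.435
grip_force: 30.0
```

Run:
```python
from h import *
togo([526,-261.5,121],92)
c=env.read_camera("side")
cv2.imwrite("pics/lift.png",cv2.resize(c["frame"][170:290,250:390],(700,600),interpolation=2)[:,:,::-1])
```

```text
t 3.85 pos [ 525.4 -260.7  145.4] rpy [180.    0.   91.9] F [ 0.6 -0.8 -2.1] open 0.435 grip 30.0 q [-0.57  0.51  1.73 -0.    0.9  -0.61]
go [-0.9  0.6 24.4] roll -0.1
```

View pics/lift.png

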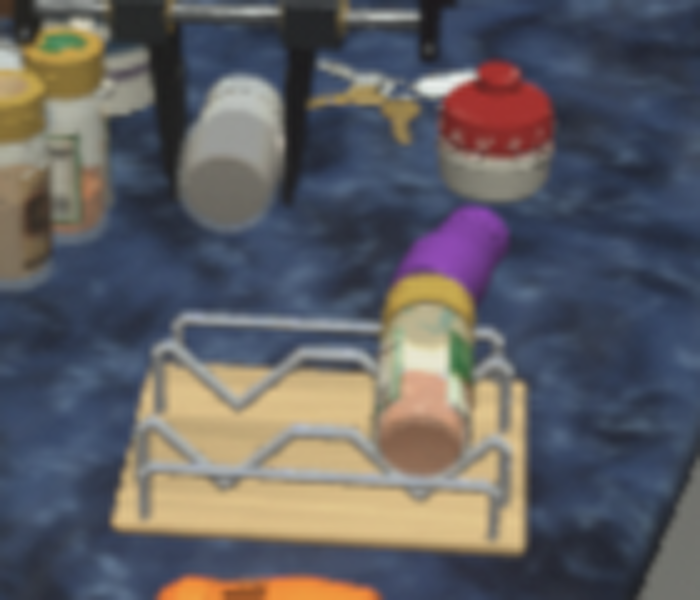

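The shaker is lifted out cleanly; the jar stays in its trough (crop 425,370). Now refine the camera axis from the earlier pictures, and compute the waypoint.

Run:
```python
from h import *
np.set_printoptions(precision=1,suppress=True)
t=env.read_camera("top");s=env.read_camera("side")
im={"top":cv2.imread("pics/top0.png"),"side":cv2.imread("pics/side0.png")}
def fit(P):
    v=cv2.fitLine(np.array(P,np.float32),2,0,.01,.01).ravel();return v
def cross(pr,asc):  # subpixel threshold crossing from the bright max outwards
    k=int(np.argmax(pr));h=(pr.max()+np.median(np.r_[pr[:3],pr[-3:]]))/2;h=150
    i=k
    while 0<i<len(pr)-1 and pr[i]>h: i+=asc
    return i-asc*(h-pr[i])/(pr[i-asc]-pr[i])
g=im["top"].min(2).astype(float)
l=[];r=[]
for y in range(152,166):
    p=g[y,190:225];l.append((190+cross(p,-1),y));r.append((190+cross(p,1),y))
for z,P in((140,l),(140,r)):
    v=fit(P);a,b=onz(t,(v[2]-v[0]*8,v[3]-v[1]*8),z),onz(t,(v[2]+v[0]*8,v[3]+v[1]*8),z);d=(a-b)*np.sign(a-b)[0];print("top edge",np.degrees(np.arctan2(d[1],d[0])),a,b)
g=im["side"].min(2).astype(float)
u=[];w=[]
for x in range(206,222):
    p=g[225:265,x];u.append((x,225+cross(p,-1)));w.append((x,225+cross(p,1)))
# each silhouette line + the camera centre span a plane that holds the head's axis direction
n=[]
for P in(u,w):
    v=fit(P);n.append(np.cross(ray(s,(v[2]-v[0]*8,v[3]-v[1]*8))[1],ray(s,(v[2]+v[0]*8,v[3]+v[1]*8))[1]))
for k in n:
    d=np.array([1,-k[0]/k[1]]);print("side level dir",np.degrees(np.arctan2(d[1],d[0])))
M=fit([((a[0]+b[0])/2,(a[1]+b[1])/2) for a,b in zip(u,w)]);a,b=[onz(s,(x,M[3]+(x-M[2])*M[1]/M[0]),140) for x in(206,226.3)];print("side axis",a,b,np.degrees(np.arctan2(*(a-b)[1::-1])))
```

```text
top edge 13.816612768266722 [679.1 -90.1 140. ] [646.1 -98.3 140. ]
top edge 15.38205975030392 [ 679.8 -125.6  140. ] [ 647.  -134.7  140. ]
side level dir 17.301888022505874
side level dir 10.964650269165054
side axis [ 675.5 -119.2  140. ] [ 639.2 -128.3  140. ] 14.047217932058711
```

Run:
```python
from h import *
from scipy.optimize import least_squares
np.set_printoptions(precision=1,suppress=True)
t=env.read_camera("top");s=env.read_camera("side")
for n,c,(y0,y1,x0,x1) in(("top",t,(140,182,190,232)),("side",s,(284,320,178,225))):
    im=cv2.imread(f"pics/{n}0.png");R=cv2.resize(im[y0:y1,x0:x1],None,fx=4,fy=4,interpolation=cv2.INTER_CUBIC).astype(int)
    sat=R.max(2)-R.min(2);m=((sat<32)&(R.max(2)<125)&(R.max(2)>35)).astype(np.uint8)
    m=cv2.morphologyEx(m,cv2.MORPH_OPEN,np.ones((5,5)))
    k=cv2.connectedComponentsWithStats(m);i=1+np.argmax(k[2][1:,4]);m=(k[1]==i).astype(np.uint8)
    H=cv2.convexHull(max(cv2.findContours(m,0,1)[0],key=cv2.contourArea))[:,0]
    W=np.array([onz(c,(x0+(x+.5)/4-.5,y0+(y+.5)/4-.5),5)[:2] for x,y in H])
    f=least_squares(lambda p:np.hypot(*(W-p[:2]).T)-36,W.mean(0),loss="soft_l1",f_scale=1)
    print(n,len(W),f.x,W.min(0),W.max(0),np.abs(f.fun).mean())
```

```text
top 26 [ 692.3 -104.1] [ 643.9 -140.4] [730.2 -66.6] 1.9469409324721785
side 24 [691.1 -99.1] [ 654.3 -161.2] [730.3 -61.7] 4.359699200415862
```

Run:
```python
from h import *
a=np.radians(16.5);G=np.array([637.5,-122])-185*np.array([np.cos(a),np.sin(a)]);print(G);togo([*G,121],196.5)
```

```text
[ 460.11834905 -174.54283877]
t 4.10 pos [ 525.3 -260.6  144.2] rpy [-1.799e+02 -1.000e-01  9.190e+01] F [-0.1 -0.3 -1.5] open 0.433 grip 30.0 q [-0.57  0.52  1.73 -0.    0.9  -0.61]
go [ 88.2 -62.3  23.4] roll -104.6
```

Call:
arm_command --pt "17 -12 5 -8 0.3" --pt "34 -24 10 -16 0.3" --pt "51 -36 15 -24 0.3" --pt "68 -49 20 -32 0.3" --pt "85 -61.5 23.4 -40 0.3"

```text
t: 4.6
eef_pos: [460.6, -177.1, 121.0]
tcp_rot: [-3.141, -0.001, 2.308]
ft_force: [-0.5, 0.2, -0.9]
opening: 0.431
grip_force: 30.0
```

Call:
arm_command --pt "0 0 0 -8 0.3" --pt "0 0 0 -16 0.3" --pt "0 0 0 -24 0.3" --pt "0 0 0 -32 0.3" --pt "0 0 0 -40 0.3"

```text
t: 5.1
eef_pos: [461.2, -177.8, 121.3]
tcp_rot: [3.141, -0.001, 3.006]
ft_force: [-0.3, -0.1, -1.4]
opening: 0.434
grip_force: 30.0
```

Call:
arm_command --pt "0 0 0 -8 0.3" --pt "0 0 0 -16 0.3" --pt "0 0 0 -22 0.3" --pt "0 0 0 -25.6 0.3" --pt "0 0 0 -25.6 0.3"

```text
t: 5.6
eef_pos: [461.3, -177.8, 121.4]
tcp_rot: [3.141, -0.001, -2.835]
ft_force: [-0.9, -0.7, -0.8]
opening: 0.434
grip_force: 30.0
```

Run:
```python
from h import *
togo([461,-177.6,121],197.5)
c=env.read_camera("side")
cv2.imwrite("pics/way_full.png",c["frame"][:,:,::-1])
cv2.imwrite("pics/way.png",cv2.resize(c["frame"][180:310,180:350],(765,585),interpolation=2)[:,:,::-1])
```

```text
t 5.60 pos [ 461.3 -177.8  121.4] rpy [ 180.    -0.  -162.5] F [-0.9 -0.7 -0.8] open 0.434 grip 30.0 q [-0.5   0.44  1.97 -0.    0.73 -2.38]
go [0.2 0.3 0.4] roll 0.0
```

View pics/way.png

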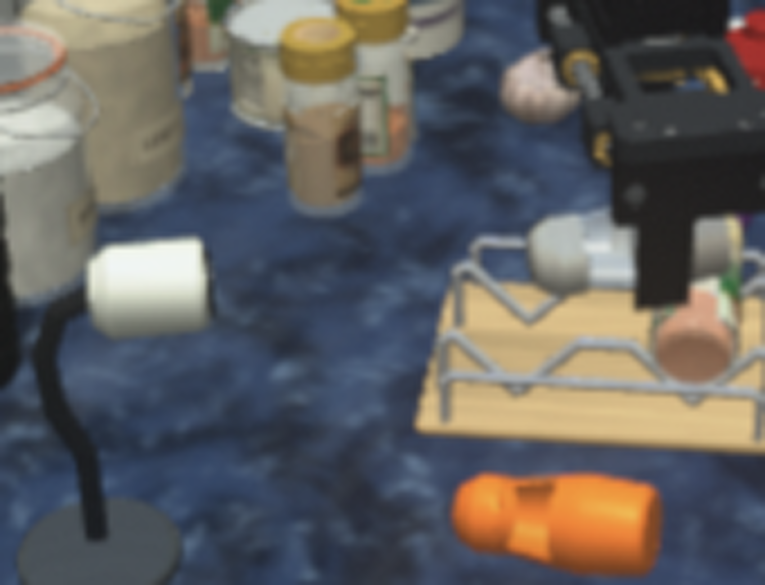

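Shaker now points at the camera; top end at crop (530,255), foot at ≈(735,245), camera head at (150,287). Compute its pitch and end positions using the vertical plane through the grip.

Run:
```python
from h import *
c=env.read_camera("side")
cv2.imwrite("pics/way2.png",cv2.resize(c["frame"][222:252,292:350],(800,414),interpolation=cv2.INTER_CUBIC)[:,:,::-1])
```

```text
(no output)
```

View pics/way2.png

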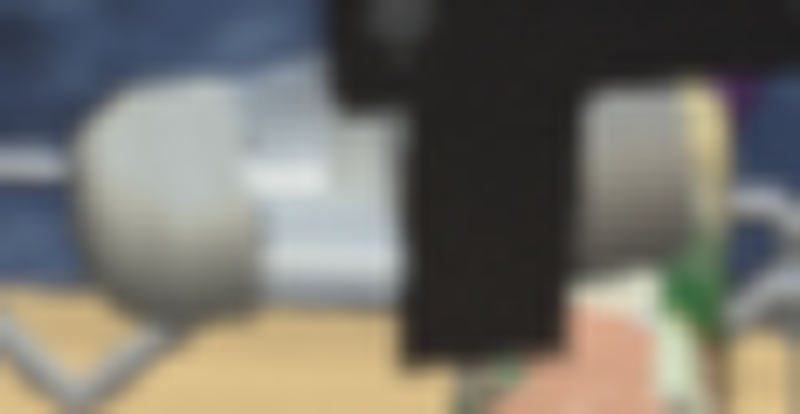

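```bash
cat >> h.py <<'E'
def onv(c,p,P,a):
    "ray onto the vertical plane through P with heading a (deg): along-distance from P, height"
    a=np.radians(a);n=np.array([-np.sin(a),np.cos(a),0]);o,d=ray(c,p);X=o+d*(n@(P-o))/(n@d)
    return (X-P)@[np.cos(a),np.sin(a),0],X[2]
E
python3 - <<'E'
from h import *
c=env.read_camera("side");s=env.state();P=s["eef_pos"]
f=800/58
for x,y in((72,185),(210,196),(210,75),(210,318),(300,62),(300,300),(300,181),(400,303),(640,265),(688,190),(490,355)):
    print((x,y),np.round(onv(c,(292+(x+.5)/f-.5,222+(y+.5)/f-.5),P,17.5),1))
E
```

```text
(72, 185) [ 52.3 139.6]
(210, 196) [ 33.  135.6]
(210, 75) [ 33.1 155.2]
(210, 318) [ 32.9 115.5]
(300, 62) [ 20.6 155.8]
(300, 300) [ 20.1 116.9]
(300, 181) [ 20.3 136.6]
(400, 303) [  5.8 114.7]
(640, 265) [-28.7 116.9]
(688, 190) [-35.2 128.6]
(490, 355) [ -7.4 104.3]
```

Measured: shaker top 52 mm ahead of the grip, and the shaker droops ≈7° towards its top (it lay so in the Vs because of its taper). I can't tilt the tool, but the cap can be pressed gently onto the rack's end-stop bar to level it in the grip. Check the room there (orange look-alike).

Run:
```python
from h import *
t=env.read_camera("top");im=cv2.imread("pics/top0.png")
h=cv2.cvtColor(im,cv2.COLOR_BGR2HSV);m=cv2.inRange(h,(5,180,150),(18,255,255));m[:,:190]=0;m[:,240:]=0
b=cv2.minAreaRect(cv2.findNonZero(m));print(b);print([onz(t,p,22).round(0)[:2] for p in cv2.boxPoints(b)])
togo([545,-177.5,70],92)
```

```text
((217.85975646972656, 244.26219177246094), (16.56473159790039, 37.4362907409668), 6.34019136428833)
[array([ 455., -110.]), array([ 540., -116.]), array([ 536., -153.]), array([ 451., -147.])]
t 5.80 pos [ 461.4 -177.9  121.7] rpy [ 180.    -0.  -162.6] F [-0.3 -0.7 -1.2] open 0.434 grip 30.0 q [-0.5   0.44  1.97 -0.    0.73 -2.38]
go [-79.9 -24.7  51.6] roll 105.4
```

Call:
arm_command --pt "-17 -5 0 8 0.3" --pt "-34 -11 0 16 0.3" --pt "-50 -16 0 24 0.3" --pt "-67 -22 0 32 0.3" --pt "-83.3 -27.2 0 40 0.3"

```text
t: 6.3
eef_pos: [549.8, -178.8, 121.7]
tcp_rot: [-3.142, -0.0, 2.742]
ft_force: [0.9, -0.9, -0.4]
opening: 0.433
grip_force: 30.0
```

Call:
arm_command --pt "0 0 0 8 0.3" --pt "0 0 0 16 0.3" --pt "0 0 0 24 0.3" --pt "0 0 0 32 0.3" --pt "0 0 0 40 0.3"

```text
t: 6.8
eef_pos: [549.0, -178.7, 121.7]
tcp_rot: [-3.141, -0.0, 2.044]
ft_force: [0.0, -0.2, -0.6]
opening: 0.428
grip_force: 30.0
```

Call:
arm_command --pt "0 0 15 8 0.3" --pt "0 0 35 16 0.3" --pt "0 0 55 22 0.3" --pt "0 0 70 25.4 0.3" --pt "0 0 70 25.4 0.3"

```text
t: 7.3
eef_pos: [548.2, -178.4, 50.0]
tcp_rot: [-3.139, -0.001, 1.606]
ft_force: [0.5, -0.5, -0.5]
opening: 0.431
grip_force: 30.0
```

Run:
```python
from h import *
togo([549,-179,40],92)
c=env.read_camera("side")
cv2.imwrite("pics/bar.png",cv2.resize(c["frame"][200:320,230:370],(700,600),interpolation=2)[:,:,::-1])
```

```text
t 7.30 pos [ 548.2 -178.4   50. ] rpy [-1.798e+02 -1.000e-01  9.200e+01] F [ 0.5 -0.5 -0.5] open 0.431 grip 30.0 q [-0.43  0.64  1.83 -0.    0.68 -0.46]
go [-0.6  0.9 10. ] roll -0.0
```

View pics/bar.png

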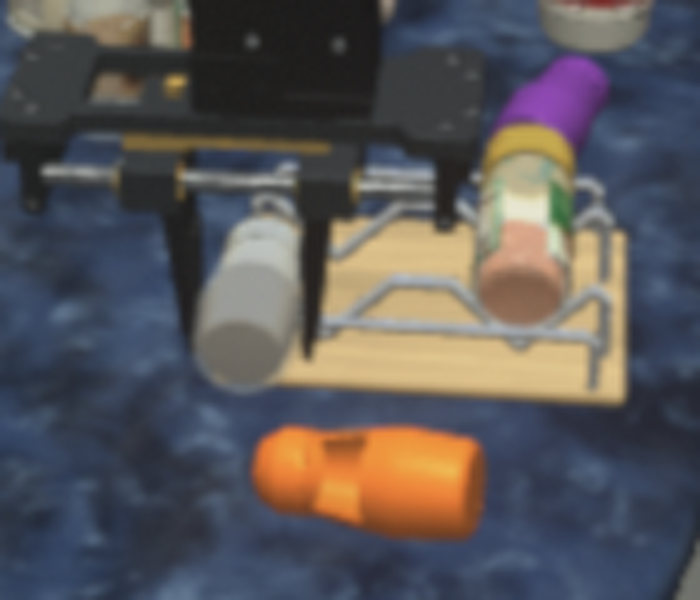

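Foot (crop 245,350) is well clear of the orange thing; cap is over the bar. (Viewing budget used up; numbers from here.) Lower gently, watching force.

Call:
arm_command --pt "0 0 4 0 0.3" --pt "0 0 7 0 0.3" --pt "0 0 8 0 0.3" --pt "0 0 8 0 0.3"

```text
t: 7.75
eef_pos: [549.1, -178.8, 44.1]
tcp_rot: [3.141, 0.0, 1.608]
ft_force: [0.7, 1.2, -0.7]
opening: 0.435
grip_force: 30.0
```

Call:
arm_command --pt "0 0 1 0 0.3" --pt "0 0 2 0 0.3" --pt "0 0 2 0 0.3"

```text
t: 8.05
eef_pos: [549.0, -178.8, 41.8]
tcp_rot: [-3.142, 0.0, 1.607]
ft_force: [0.2, -0.4, -1.0]
opening: 0.435
grip_force: 30.0
```

Call:
arm_command --pt "0 0 1 0 0.3" --pt "0 0 2 0 0.3" --pt "0 0 2 0 0.3"

```text
t: 8.35
eef_pos: [549.0, -178.8, 39.7]
tcp_rot: [-3.141, -0.0, 1.607]
ft_force: [0.1, -0.4, -0.3]
opening: 0.433
grip_force: 30.0
```

Call:
arm_command --pt "0 0 1 0 0.3" --pt "0 0 2 0 0.3" --pt "0 0 2 0 0.3"

```text
t: 8.65
eef_pos: [549.0, -178.8, 37.7]
tcp_rot: [-3.142, 0.0, 1.607]
ft_force: [0.5, 0.2, -0.6]
opening: 0.434
grip_force: 30.0
```

Call:
arm_command --pt "0 0 1 0 0.3" --pt "0 0 1.5 0 0.3" --pt "0 0 1.5 0 0.3"

```text
t: 8.95
eef_pos: [549.1, -178.8, 36.4]
tcp_rot: [3.142, 0.0, 1.607]
ft_force: [-0.2, 0.5, 1.3]
opening: 0.441
grip_force: 30.0
```

Contact at TCP z ≈ 36.5. Press about 2.5 mm further to level.

Call:
arm_command --pt "0 0 0.5 0 0.3" --pt "0 0 1 0 0.3" --pt "0 0 1 0 0.3"

```text
t: 9.25
eef_pos: [549.1, -178.8, 35.4]
tcp_rot: [3.142, 0.0, 1.607]
ft_force: [-0.8, 0.4, 2.2]
opening: 0.434
grip_force: 30.0
```

Call:
arm_command --pt "0 0 0.5 0 0.3" --pt "0 0 1.2 0 0.3" --pt "0 0 1.2 0 0.3"

```text
t: 9.55
eef_pos: [549.1, -178.8, 34.1]
tcp_rot: [3.142, 0.0, 1.607]
ft_force: [0.2, 2.0, 2.0]
opening: 0.433
grip_force: 30.0
```

Run:
```python
from h import *
togo([549,-179,34],92)
print(env.state()["moment"])
```

```text
t 9.55 pos [ 549.1 -178.8   34.1] rpy [180.    0.   92.1] F [0.2 2.  2. ] open 0.433 grip 30.0 q [-0.43  0.66  1.83 -0.    0.65 -0.47]
go [-0.2 -0.1  0.1] roll 0.1
[ 0.17496866 -0.15883158 -0.01528321]
```

Call:
arm_command --pt "0 0 -10 0 0.3" --pt "0 0 -35 0 0.3" --pt "0 0 -60 0 0.3" --pt "0 0 -87 0 0.3" --pt "0 0 -87 0 0.3"

```text
t: 10.05
eef_pos: [550.3, -179.5, 124.8]
tcp_rot: [3.137, 0.003, 1.607]
ft_force: [-0.6, 0.2, -1.5]
opening: 0.435
grip_force: 30.0
```

Call:
arm_command --pt "1 -18 0 -8 0.3" --pt "2 -36 0 -16 0.3" --pt "3 -54 0 -24 0.3" --pt "4 -72 0 -32 0.3" --pt "4.3 -88 0 -40 0.3"

```text
t: 10.55
eef_pos: [459.8, -177.5, 120.8]
tcp_rot: [-3.141, -0.001, 2.311]
ft_force: [-0.2, -0.1, -1.0]
opening: 0.432
grip_force: 30.0
```

Call:
arm_command --pt "0 0 0 -8 0.3" --pt "0 0 0 -16 0.3" --pt "0 0 0 -24 0.3" --pt "0 0 0 -32 0.3" --pt "0 0 0 -40 0.3"

```text
t: 11.05
eef_pos: [460.6, -177.7, 120.8]
tcp_rot: [3.142, -0.001, 3.009]
ft_force: [1.0, 0.3, -1.2]
opening: 0.437
grip_force: 30.0
```

Call:
arm_command --pt "0 0 0 -8 0.3" --pt "0 0 0 -16 0.3" --pt "0 0 0 -22 0.3" --pt "0 0 0 -25.5 0.3" --pt "0 0 0 -25.5 0.3"

```text
t: 11.55
eef_pos: [460.7, -177.7, 120.8]
tcp_rot: [3.141, -0.001, -2.834]
ft_force: [-0.0, 0.3, -1.1]
opening: 0.434
grip_force: 30.0
```

Run:
```python
from h import *
togo([461,-177.6,121],197.5)
c=env.read_camera("side");cv2.imwrite("pics/way3_full.png",c["frame"][:,:,::-1])
A=cv2.imread("pics/way_full.png");B=c["frame"][:,:,::-1]
for n,I in(("before",A),("after",B)):
    print(n)
    for x in(300,303,306,308,311,314,318,336,338,340):
        print(x,[f"{r}:{I[r,x,2]}/{I[r,x,1]}/{I[r,x,0]}" for r in (list(range(225,232))+list(range(238,249)))])
```

```text
t 11.55 pos [ 460.7 -177.7  120.8] rpy [ 180.    -0.  -162.4] F [-0.   0.3 -1.1] open 0.434 grip 30.0 q [-0.5   0.44  1.98 -0.    0.73 -2.38]
go [-0.3 -0.  -0.2] roll 0.1
before
300 ['225:63/77/105', '226:60/74/100', '227:62/74/97', '228:84/92/104', '229:133/138/135', '230:175/180/172', '231:184/191/183', '238:154/153/142', '239:140/139/129', '240:126/125/117', '241:112/111/103', '242:100/99/92', '243:100/95/85', '244:137/122/97', '245:185/162/120', '246:191/172/134', '247:177/168/150', '248:157/156/149']
303 ['225:64/79/106', '226:67/82/107', '227:90/101/118', '228:141/149/154', '229:179/185/183', '230:181/188/185', '231:182/188/185', '238:165/163/152', '239:151/150/140', '240:138/137/127', '241:125/124/115', '242:112/110/102', '243:99/98/91', '244:94/92/86', '245:111/109/104', '246:138/137/131', '247:144/136/121', '248:187/165/126']
306 ['225:70/86/113', '226:79/95/119', '227:115/126/140', '228:168/176/177', '229:181/187/185', '230:182/188/185', '231:182/188/186', '238:172/175/162', '239:159/159/147', '240:144/143/133', '241:129/128/119', '242:115/115/106', '243:102/101/93', '244:9
[... 5060 characters left out ...]
6:215/166/138', '247:214/164/136', '248:212/163/135']
338 ['225:35/33/33', '226:34/32/32', '227:41/39/39', '228:77/77/76', '229:129/130/127', '230:153/154/150', '231:154/155/150', '238:106/103/95', '239:95/93/85', '240:88/85/79', '241:106/105/96', '242:157/158/145', '243:200/201/185', '244:210/207/190', '245:210/189/174', '246:214/171/145', '247:215/168/141', '248:213/168/140']
340 ['225:33/32/32', '226:35/32/32', '227:44/43/42', '228:95/95/92', '229:150/150/146', '230:155/156/151', '231:155/155/149', '238:101/99/92', '239:91/89/81', '240:84/85/76', '241:86/99/82', '242:95/121/94', '243:99/134/97', '244:133/160/120', '245:183/198/162', '246:204/215/184', '247:210/219/191', '248:212/220/194']
```

The press gained only ≈1° (now ≈5° nose-down). The contact was gentle, so repeat it once, about 2.5 mm deeper.

Call:
arm_command --pt "-17 -5 0 8 0.3" --pt "-34 -11 0 16 0.3" --pt "-50 -16 0 24 0.3" --pt "-67 -22 0 32 0.3" --pt "-83.9 -27.2 0 40 0.3"

```text
t: 12.1
eef_pos: [549.7, -178.3, 120.9]
tcp_rot: [-3.141, -0.0, 2.742]
ft_force: [-0.1, 0.2, -0.7]
opening: 0.434
grip_force: 30.0
```

Call:
arm_command --pt "0 0 0 8 0.3" --pt "0 0 0 16 0.3" --pt "0 0 0 24 0.3" --pt "0 0 0 32 0.3" --pt "0 0 0 40 0.3"

```text
t: 12.6
eef_pos: [549.0, -178.2, 120.8]
tcp_rot: [-3.141, -0.0, 2.044]
ft_force: [1.2, -0.5, -0.8]
opening: 0.433
grip_force: 30.0
```

Call:
arm_command --pt "0 0 20 8 0.3" --pt "0 0 45 16 0.3" --pt "0 0 65 22 0.3" --pt "0 0 79 25.5 0.3" --pt "0 0 82 25.5 0.3"

```text
t: 13.1
eef_pos: [548.3, -178.0, 37.5]
tcp_rot: [-3.139, -0.001, 1.605]
ft_force: [-1.1, 0.5, -0.2]
opening: 0.433
grip_force: 30.0
```

Call:
arm_command --pt "0 0 1.5 0 0.3" --pt "0 0 3 0 0.3" --pt "0 0 4.5 0 0.3" --pt "0 0 5 0 0.3"

```text
t: 13.5
eef_pos: [549.4, -178.3, 34.7]
tcp_rot: [3.141, 0.0, 1.608]
ft_force: [0.4, 0.6, 1.1]
opening: 0.435
grip_force: 30.0
```

Call:
arm_command --pt "0 0 1 0 0.3" --pt "0 0 2 0 0.3" --pt "0 0 2 0 0.3"

```text
t: 13.8
eef_pos: [549.2, -178.2, 32.2]
tcp_rot: [3.141, 0.0, 1.607]
ft_force: [-0.4, 1.4, 1.1]
opening: 0.432
grip_force: 30.0
```

Call:
arm_command --pt "0 0 0.8 0 0.3" --pt "0 0 1.5 0 0.3" --pt "0 0 1.5 0 0.3"

```text
t: 14.1
eef_pos: [549.1, -178.3, 30.6]
tcp_rot: [-3.142, 0.0, 1.607]
ft_force: [0.2, 1.7, 1.6]
opening: 0.435
grip_force: 30.0
```

Call:
arm_command --pt "0 0 -10 0 0.3" --pt "0 0 -35 0 0.3" --pt "0 0 -60 0 0.3" --pt "0 0 -90 0 0.3" --pt "0 0 -90 0 0.3"

```text
t: 14.6
eef_pos: [550.5, -179.0, 124.6]
tcp_rot: [3.136, 0.003, 1.607]
ft_force: [0.4, 0.2, -1.1]
opening: 0.432
grip_force: 30.0
```

Call:
arm_command --pt "1 -18 0 -8 0.3" --pt "2 -36 0 -16 0.3" --pt "3 -54 0 -24 0.3" --pt "4 -72 0 -32 0.3" --pt "4 -88 0 -40 0.3"

```text
t: 15.1
eef_pos: [459.9, -177.4, 120.4]
tcp_rot: [-3.141, -0.001, 2.311]
ft_force: [0.5, -0.3, -0.9]
opening: 0.43
grip_force: 30.0
```

Call:
arm_command --pt "0 0 0 -8 0.3" --pt "0 0 0 -16 0.3" --pt "0 0 0 -24 0.3" --pt "0 0 0 -32 0.3" --pt "0 0 0 -40 0.3"

```text
t: 15.6
eef_pos: [460.8, -177.5, 120.4]
tcp_rot: [3.142, -0.001, 3.009]
ft_force: [-1.8, 0.5, -0.9]
opening: 0.434
grip_force: 30.0
```

Call:
arm_command --pt "0 0 0 -8 0.3" --pt "0 0 0 -16 0.3" --pt "0 0 0 -22 0.3" --pt "0 0 0 -25.5 0.3" --pt "0 0 0 -25.5 0.3"

```text
t: 16.1
eef_pos: [460.8, -177.5, 120.4]
tcp_rot: [3.141, -0.0, -2.834]
ft_force: [-0.3, -0.2, -0.6]
opening: 0.435
grip_force: 30.0
```

Run:
```python
from h import *
togo([461,-177.6,121],197.5)
c=env.read_camera("side");P=env.state()["eef_pos"]
cv2.imwrite("pics/way4_full.png",c["frame"][:,:,::-1])
def edge(I,x,r0,r1):  # strongest step in column x, subpixel (parabola)
    g=np.abs(np.gradient(cv2.GaussianBlur(I,(0,0),.7)[:,x].astype(float).sum(1)))[r0:r1];k=int(np.argmax(g));k=min(max(k,1),len(g)-2)
    a,b,d=g[k-1:k+2];return r0+k+(a-d)/2/(a-2*b+d)
for n in("way_full","way3_full","way4_full"):
    I=cv2.imread(f"pics/{n}.png");o=[]
    for x in(304,306,308):
        u,l=edge(I,x,224,232),edge(I,x,241,249);o.append((onv(c,(x,u),P,17.5)[1],onv(c,(x,l),P,17.5)[1]))
    f=[onv(c,(x,edge(I,x,239,246)),P,17.5) for x in(335,336,337,338)]
    row=I[236].astype(float).sum(1);print(n,"cap",np.round(o,1).tolist(),"foot low",np.round(f,1).tolist())
    for r in(233,236,239): g=np.abs(np.gradient(I[r,290:305].astype(float).sum(1)));x=290+np.argmax(g);print("  cap end",r,x,np.round(onv(c,(x,r),P,17.5),1))
```

```text
t 16.10 pos [ 460.8 -177.5  120.4] rpy [ 180.    -0.  -162.4] F [-0.3 -0.2 -0.6] open 0.435 grip 30.0 q [-0.5   0.44  1.98 -0.    0.73 -2.38]
go [-0.2 -0.2 -0.6] roll 0.1
way_full cap [[154.7, 111.2], [155.2, 113.1], [154.8, 114.0]] foot low [[-22.5, 115.2], [-24.4, 115.4], [-26.4, 115.8], [-28.4, 116.0]]
  cap end 233 298 [ 50.3 144. ]
  cap end 236 298 [ 50.4 137.3]
  cap end 239 299 [ 48.5 130.3]
way3_full cap [[154.8, 111.1], [155.2, 113.1], [154.6, 113.9]] foot low [[-22.5, 114.4], [-24.5, 114.6], [-26.5, 114.6], [-28.5, 114.5]]
  cap end 233 298 [ 50.3 144. ]
  cap end 236 298 [ 50.4 137.3]
  cap end 239 299 [ 48.5 130.3]
way4_full cap [[158.1, 117.7], [157.7, 115.1], [157.2, 116.4]] foot low [[-22.5, 113.0], [-24.5, 113.1], [-26.5, 113.0], [-28.5, 112.7]]
  cap end 233 298 [ 50.3 144. ]
  cap end 236 298 [ 50.4 137.3]
  cap end 239 299 [ 48.5 130.3]
```

The shaker is now level within ≈2° (underside line flat, cap mid ≈137, foot mid ≈139 in side-camera heights). Go to the inspection spot.

Run:
```python
from h import *
togo([511.9,-159.7,122],196.5)
```

```text
t 16.15 pos [ 460.8 -177.5  120.4] rpy [ 180.    -0.  -162.5] F [ 0.1 -0.2 -0.5] open 0.435 grip 30.0 q [-0.5   0.44  1.98 -0.    0.73 -2.38]
go [-54.    1.6  -1.6] roll 1.0
```

Call:
arm_command --pt "-15 1.6 -1.6 1 0.3" --pt "-30 1.6 -1.6 1 0.3" --pt "-43 1.6 -1.6 1 0.3" --pt "-51 1.6 -1.6 1 0.3" --pt "-54 1.6 -1.6 1 0.3"

```text
t: 16.65
eef_pos: [512.8, -159.3, 122.0]
tcp_rot: [3.142, -0.0, -2.851]
ft_force: [0.5, 0.7, -0.2]
opening: 0.433
grip_force: 30.0
```

Call:
arm_command --pt "0 0 0 0 0.3" --pt "0 0 0 0 0.3" --pt "0 0 0 0 0.3"

```text
t: 16.95
eef_pos: [511.7, -159.7, 122.3]
tcp_rot: [3.142, -0.0, -2.852]
ft_force: [-0.7, 0.3, -1.1]
opening: 0.435
grip_force: 30.0
```

Run:
```python
from h import *
togo([511.9,-159.7,122],196.5)
c=env.read_camera("side");P=env.state()["eef_pos"];I=c["frame"].astype(float)
g=cv2.cvtColor(c["frame"],cv2.COLOR_RGB2HSV)
print("q speed",abs(env.state()["qvel"]).max())
# gap row by row: head front edge (bright->dark) and cap left edge
for r in(232,236,240,244):
    v=I[r,222:300].sum(1);print(r,[int(k) for k in v[::2]])
```

```text
t 16.95 pos [ 511.7 -159.7  122.3] rpy [ 180.    -0.  -163.4] F [-0.7  0.3 -1.1] open 0.435 grip 30.0 q [-0.43  0.48  1.88 -0.    0.78 -2.29]
go [-0.2 -0.   0.3] roll 0.1
q speed 0.0017267503015315714
232 [347, 264, 227, 241, 246, 249, 241, 237, 239, 233, 227, 218, 217, 218, 213, 210, 207, 194, 173, 164, 183, 202, 201, 196, 410, 565, 558, 556, 559, 550, 489, 297, 153, 188, 163, 159, 108, 103, 108]
236 [722, 575, 191, 241, 244, 242, 236, 231, 221, 215, 212, 208, 200, 191, 181, 175, 176, 175, 157, 156, 164, 186, 199, 214, 421, 536, 548, 555, 563, 552, 553, 601, 608, 578, 549, 431, 106, 108, 108]
240 [723, 635, 266, 218, 210, 206, 208, 224, 207, 188, 197, 177, 188, 191, 208, 224, 202, 176, 180, 181, 185, 193, 203, 218, 318, 414, 439, 459, 458, 446, 461, 601, 645, 590, 582, 467, 114, 107, 107]
244 [654, 587, 207, 253, 221, 209, 195, 182, 180, 196, 218, 221, 222, 225, 246, 235, 206, 195, 193, 195, 231, 279, 306, 282, 245, 247, 281, 294, 291, 284, 398, 555, 566, 545, 581, 453, 117, 111, 109]
```

Run:
```python
from h import *
c=env.read_camera("side");P=env.state()["eef_pos"];I=c["frame"]
G=cv2.GaussianBlur(I,(0,0),.7).astype(float).sum(2)
def edge(x,r0,r1):
    g=np.abs(np.gradient(G[:,x]))[r0:r1];k=min(max(int(np.argmax(g)),1),len(g)-2);a,b,d=g[k-1:k+2];return r0+k+(a-d)/2/(a-2*b+d)
for x in(208,212,216,220,222,224,274,276,278):
    u,l=(edge(x,226,236),edge(x,246,256)) if x<230 else (edge(x,222,232),edge(x,239,250))
    print(x,"rows %.1f %.1f"%(u,l),np.round([onv(c,(x,u),P,16.5),onv(c,(x,l),P,16.5)],1).tolist())
print("lens",np.round(onv(c,(226.3,242.3),P,16.5),1),"cap",np.round(onv(c,(269.6,236),P,16.5),1))
```

```text
208 rows 233.9 248.5 [[162.9, 160.5], [165.9, 128.8]]
212 rows 233.5 247.2 [[155.7, 160.6], [158.4, 130.8]]
216 rows 233.0 247.3 [[148.4, 160.8], [151.1, 129.7]]
220 rows 232.8 247.5 [[141.2, 160.7], [143.8, 128.6]]
222 rows 232.7 247.3 [[137.5, 160.5], [140.1, 128.5]]
224 rows 232.9 247.0 [[134.0, 159.5], [136.4, 128.9]]
274 rows 228.5 242.0 [[41.8, 159.6], [42.6, 129.8]]
276 rows 228.1 241.5 [[38.0, 160.2], [38.8, 130.5]]
278 rows 228.1 240.8 [[34.3, 159.8], [35.0, 131.8]]
lens [131.4 138.8] cap [ 50.5 144.1]
```

Gap ≈81 mm, headings agree (head's outline is level in the 16.5° plane), cap ≈1 mm high. Trim and hand in.

Call:
arm_command --pt "0 0 1 0 0.3" --pt "0 0 1 0 0.3" --pt "0 0 1 0 0.3" --pt "0 0 1 0 0.3" --pt "0 0 1 0 0.3"

```text
t: 17.55
eef_pos: [512.1, -159.7, 121.3]
tcp_rot: [-3.141, 0.0, -2.852]
ft_force: [0.4, 0.0, -1.4]
opening: 0.434
grip_force: 30.0
```

Run:
```python
from h import *
togo([511.9,-159.7,121],196.5)
print(env.job_done())
```

```text
t 17.55 pos [ 512.1 -159.7  121.3] rpy [-180.     0.  -163.4] F [ 0.4  0.  -1.4] open 0.434 grip 30.0 q [-0.43  0.49  1.88 -0.    0.78 -2.29]
go [0.2 0.  0.3] roll 0.1
the job is handed in; nothing more can be done
None
```

I handed the job in at 17.6 s with the salt shaker held still in front of the camera, level to about 2°, its pierced top facing the lens about 81 mm away and centred to about 2–3 mm by my measurements; the jar, timer and garlic were not touched, and no verdict came back.

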